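Set the light source's focus, then hold its spring shutter open at the mark

TASK

On the light source for the microscope, turn the black focus knob until its white pointer points at the orange tick; then draw the spring-loaded shutter out by its blue handle until its black pointers are level with the orange lines, and keep holding it there, with the focus still at its tick. Finish while the gripper is holding the shutter at the lines, because it springs shut when let go. Leave the other things on and around the light source where they are.

Things in the scene. Friction and masses are not known exactly. Their poses are not given: they have to be found in the camera images.
- light_unit: Grey box, 200 long (its x) x 130 wide x 80 mm high, fixed to the bench; place and yaw vary. Origin: on the bench; the front face (shutter side) is at its x = -90 mm, the rear at +110. In front lies a black apron 110 wide, 20 high, from x = -90 to -245 mm. The focus knob is on top at x = -45, y = 0. A dark gooseneck, up to 135 mm high, leaves the rear.
- focus (a joint): Angle of the focus knob in rad, growing CLOCKWISE seen from above, stops at 0 and 2.4. At 0 its pointer looks along the light source's -x. Friction 0.05 N m; it stays where it is left. From its start it needs 0.4 to 1.7 rad clockwise.
- focus_grip (a point): Point on the knob's vertical axis, 115 mm above the bench, at the height to grip. The knob is a black disc, diameter 48 mm, with an upright grip bar on it, 46 long x 14 thick, from 92 to 124 mm above the bench. Pinch the bar across its 14 mm. The pointer lies along the bar.
- focus_pointer (a point): Tip of the knob's white pointer (a white line on one end of the grip bar), 33 mm from the knob axis, 86 mm above the bench. Turns with the knob.
- index_tick (a point): The orange tick painted on the grey disc (diameter 84 mm, top 86 mm above the bench) round the knob, 33 mm from the knob axis: where the pointer must be. It lies at a different angle each time.
- shutter_handle (a point): Centre of the shutter's blue handle, 68 mm above the bench: an upright square post, 24 x 24 mm, sides parallel to the light source's x and y, from 30 to 85 mm above the bench. Shut, its axis is 50 mm in front of the box's front face (x = -140 mm in the light source's frame). Small black pointers on both sides mark its axis. Axes parallel to the light source's.
- shutter: The flat steel shutter slide, 30 mm wide, with the handle on it. Origin: on the handle's axis, at the underside of the slide, 22 mm above the bench. It draws straight out along the light source's -x by up to 85 mm. A spring pulls it shut with 3.5 N when shut plus 1 N for each 10 mm drawn out.
- target_line (a point): The two orange lines on the white strips of the apron, either side of the slide: point on the slide's centre line, level with the lines, 20.5 mm above the bench. Its axes are parallel to the light source's. The post's axis must come level with it along x. It lies 30 to 60 mm out from the shut position, different each time.
- tube_rack: White rack of capped tubes, 100 x 200 x 112 mm high, loose. Origin: centre of its underside.
- slide_box: Red box for glass slides, 80 x 55 x 30 mm, loose. Origin: centre of its underside.
- dish: Clear round dish with lid, diameter 55 mm, 15 mm high, loose, standing on top of the light source, near its rear end. Origin: centre of its underside.
- reagent: Amber bottle with a blue cap, diameter 70 mm, 150 mm high, loose. Origin: centre of its underside.
- jar: White jar with a yellow lid, diameter 60 mm, 70 mm high, loose. Origin: centre of its underside.
- timer: White bench timer, 60 x 70 x 27 mm, loose. Origin: centre of its underside.

How it is judged:
On the way, in this order (a step that is already met when the one before it is completed fails the run):
1. the focus pointer stands at the orange tick (distance between focus_pointer and index_tick below 0.005 m), for 0.3 s.
2. the shutter is drawn out to the orange lines by the gripper (x of shutter_handle in the frame of target_line between -0.0045 and 0.0045 m and contact force between the fingers and shutter above 2 N), for 0.4 s.
At the end, for the whole second after the job is handed in: At the end the gripper's fingers hold the shutter (contact force above 2 N) with its handle within 4.5 mm of the orange lines and at rest, and the focus pointer's tip is within 5 mm (9 degrees) of the orange tick (all of step 2 and distance between focus_pointer and index_tick below 0.005 m and linear speed of shutter below 0.01 m/s); the arm keeps its last pose, push and grip.
It fails at once if a bystander (tube rack, slide box, dish, bottle, jar, timer) is moved by more than 20 mm (distance of any of tube_rack, slide_box, dish, reagent, jar, timer from where it was at the start of the episode above 0.02 m).
It also fails if it takes over 61 s, if anything falls off the work surface, if the arm or the gripper's body presses on something with over 40 N, if the wrist force passes 120 N, or if a joint passes its speed limit or range.

ROBOT

A 6-joint arm with a two-finger parallel gripper is mounted at the origin on the work surface. World frame = base frame: x ahead of the robot, y to its left, z up, the work surface at z = 0. Lengths are in m, angles in rad, forces in N, time in s.
With the tool pointing down it reaches from about 0.35 to 0.975 m from the base axis. Payload 7.1 kg.
Tool frame: the origin (TCP) lies on the mounting face of the last link; the fingertips stand 182 mm ahead of it and the grasp point (between the pads) lies 163 mm ahead of it; z points along the fingers, y is the line along which they close (so a half turn about z gives the same grasp; the last joint's range is limited). The gripper opens to 88 mm and grips with 3 to 60 N. Pads are 20 mm wide; open, the fingers measure 115 mm over their backs; the gripper's body (75 mm by 178 mm) begins 61 mm behind the grasp point.
Start: joints at [-1.149, 0.423, 1.63, -0, 1.089, -0.019], TCP at [0.267, -0.565, 0.405] pointing down, gripper open.
Joint ranges: [-3, 3], [-0.9, 2.11], [0.09, 2.58], [-1.31, 4.45], [0.11, 2.69], [-2.54, 2.54]. Speed limits (rad/s): [2.39, 2.39, 3.01, 3.14, 3.14, 3.14].

INTERFACE

Orientations are given as a unit quaternion [w, x, y, z].
In Python, from workcell import robot gives the robot as it stands. The module is installed in compiled form; this text tells all that it offers.
- The arm moves only by the shell command python3 -m jog 'ROWS' [OPENING]. ROWS is JSON, a list of rows, each a list of 2 entries, a list of its own where there are three numbers: the shift along the tool's x, y, z in cm, then the turn, a rotation vector about the tool's x, y, z in degrees. A call has 1 to 10 rows; each row shifts and turns the commanded pose from where the row before left it, along the tool's axes as they then stand; what a row does not reach is not made up. A row lasts 1/10 s, in which the tool goes at most 50 mm and 8.59 degrees, less where a joint would pass 70% of its speed; a pose out of reach is approached as far as the arm can. A call with a gripper value outside its range is refused whole. OPENING is the finger opening in cm, from 0 to 8.78, set as the call begins (- or left out, the last holds). The fingers move at their own pace and stop on an object; the grip force is fixed at half the most. Time passes only in rows, so rows that do not move let the fingers close. It gives the time, the measured TCP pose, the force, the opening and the grip force at its end, in the units of the state.
- robot.sense(): the state, without advancing time (a new reading comes with each control period).
- robot.read_camera(name): name is "side" or "top"; returns the picture (420x560x3 uint8, blue, green, red); there is no depth.
- robot.camera_info(name): a dict with "fovy" (degrees; the focal length in pixels is half the picture's height over the tangent of half this angle, whatever the lens; pixels are square), "cx", "cy" (the principal point, pixels), "rvec" (rotation vector, rad) and "tvec" (3), from world to camera coordinates, as OpenCV has them. Camera axes: x right, y down, z forward; pixel columns grow to the right and rows downward; lengths in m; the calibration is good to about 2 mm. A picture is of the moment at which its call begins. camera_info takes no time and is no camera call.
- robot.close_job(): hands the job in; it is judged then, once.
The state is a dict: "t": time; "joint_positions": joint angles; "joint_velocities": joint speeds; "tau": joint torques, N m; "tool_pos": TCP position; "tool_rot": TCP orientation; "contact_force": force on the tool from outside, world axes, zero at the start; "moment": the same for the moment, N m; "grip_width": finger opening in m; "finger_force": force on a finger pad.
Only numpy, scipy, OpenCV 4.12 (cv2) and the standard library are available. Lean on these libraries where they do the work, as an engineer would, in place of code of your own. Each camera call takes 0.05 s, during which the arm holds its last target. There are 200 camera calls.

## Working session

There is one attempt and no reset: what is moved stays moved. The work goes in short steps, Python scripts to look and compute and a shell command to move; the robot and the scene stay as the last step left them, time stands still between calls to the robot, and variables do not carry over. Pictures are saved under pics/ and viewed, at most 10 in all, crops included, and the job is handed in when it is done.

```bash
mkdir -p pics; python3 - <<'E'
from workcell import robot
import cv2
for n in("side","top"):
    cv2.imwrite(f"pics/{n}0.png",robot.read_camera(n)); print(n,robot.camera_info(n))
s=robot.sense();print(s["t"],s["tool_pos"],s["tool_rot"],s["grip_width"])
E
```

```text
side {'fovy': 45.3595070008523, 'cx': 284.0167146952613, 'cy': 205.92925955157833, 'rvec': array([ 0.74587224, -2.44518074,  1.32014725]), 'tvec': array([0.4358657 , 0.24352694, 1.35030883])}
top {'fovy': 57.8740116592864, 'cx': 276.0971453240374, 'cy': 206.6121820918917, 'rvec': array([ 2.18135004, -2.1423554 ,  0.13268673]), 'tvec': array([-0.05217825,  0.54403145,  0.99704101])}
0.1 [ 0.26657897 -0.56501485  0.40399326] [-6.74143413e-04  9.75808306e-01  2.18626794e-01 -1.42381723e-04] 0.08769492196110347
```

View pics/side0.png

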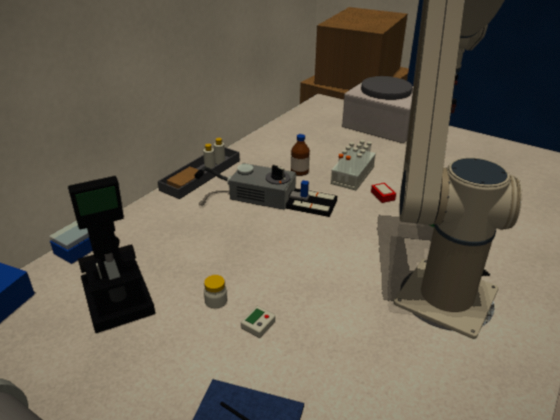

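View pics/top0.png

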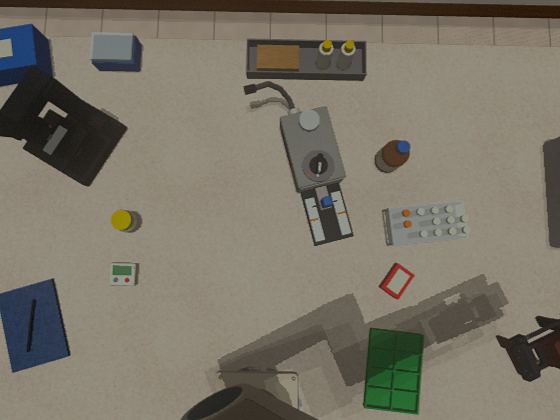

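The side view shows the light unit with the knob at about (278,175), the blue handle at (304,187) and the apron at (312,202). In the top view the knob is at (319,164), the handle at (326,201) and the orange lines at about (312,216) and (342,211). Next I'll zoom in and measure.

```bash
cat > h.py <<'E'
import numpy as np, cv2
from workcell import robot
def cam(n):
    c=robot.camera_info(n); R=cv2.Rodrigues(np.array(c["rvec"]))[0]; t=np.array(c["tvec"])
    f=210/np.tan(np.radians(c["fovy"]/2)); return R,t,np.array([[f,0,c["cx"]],[0,f,c["cy"]],[0,0,1]])
def ray(n,p):
    R,t,K=cam(n); return -R.T@t, R.T@np.linalg.solve(K,[p[0],p[1],1])
def plane(n,p,z):
    o,d=ray(n,p); return o+d*(z-o[2])/d[2]
def proj(n,P):
    R,t,K=cam(n); q=K@(R@np.array(P)+t); return q[:2]/q[2]
def tri(ps,pt):
    a,u=ray("side",ps); b,v=ray("top",pt)
    s,r=np.linalg.lstsq(np.c_[u,-v],b-a,rcond=None)[0]
    A,B=a+s*u,b+r*v; return (A+B)/2,np.linalg.norm(A-B)
def blobs(img,lo,hi,box,amin=2):
    x0,y0,x1,y1=box; hsv=cv2.cvtColor(img,cv2.COLOR_BGR2HSV)
    m=np.zeros(img.shape[:2],np.uint8); m[y0:y1,x0:x1]=cv2.inRange(hsv,lo,hi)[y0:y1,x0:x1]
    n,_,st,c=cv2.connectedComponentsWithStats(m)
    return [(int(st[i,4]),c[i].round(2).tolist(),st[i,:4].tolist()) for i in range(1,n) if st[i,4]>=amin]
E
python3 - <<'E'
from h import *
S=cv2.imread("pics/side0.png");T=cv2.imread("pics/top0.png")
a=cv2.resize(S[155:225,225:345],None,fx=5,fy=5,interpolation=cv2.INTER_CUBIC)
b=cv2.resize(T[100:250,270:360],None,fx=4,fy=4,interpolation=cv2.INTER_CUBIC)
a=cv2.convertScaleAbs(a,alpha=1.6);b=cv2.convertScaleAbs(b,alpha=1.5)
cv2.imwrite("pics/side_c.png",a[:,:800]);cv2.imwrite("pics/top_c.png",b)
for n,I,bx in(("side",S,(225,155,345,225)),("top",T,(270,100,360,250))):
    print(n,"blue",blobs(I,(100,120,50),(125,255,255),bx))
    print(n,"orange",blobs(I,(5,90,80),(20,255,255),bx))
E
```

```text
side blue [(68, [303.78, 186.75], [301, 181, 7, 15]), (4, [304.5, 196.0], [303, 196, 4, 1])]
side orange [(18, [340.39, 156.11], [338, 155, 6, 4]), (6, [280.0, 181.5], [279, 181, 3, 2]), (13, [316.38, 194.0], [315, 192, 4, 5]), (14, [310.64, 205.14], [309, 203, 4, 5])]
top blue [(73, [327.07, 200.53], [323, 196, 10, 10])]
top orange [(12, [308.67, 174.67], [307, 173, 4, 4]), (19, [341.58, 212.11], [338, 211, 9, 4]), (18, [313.33, 219.17], [310, 218, 8, 4])]
```

View pics/side_c.png

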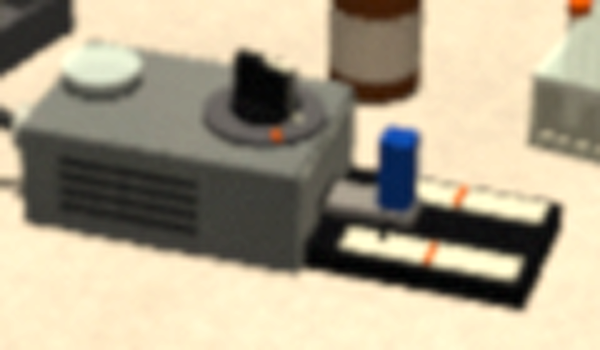

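View pics/top_c.png

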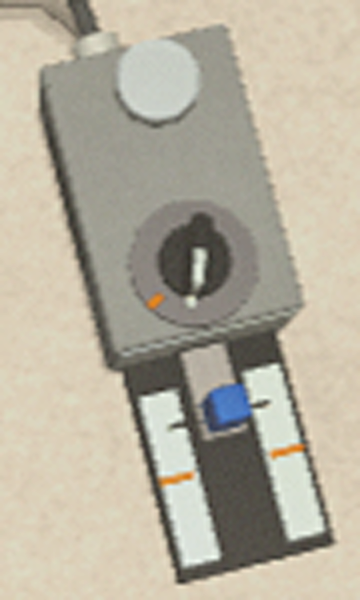

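In the top crop the white pointer tip is at image (317,175), the tick at (308.7,174.7), and the line centres at (313.3,219.2) and (341.6,212.1). In the side crop the tip is at about (284.6,178), the tick at (280,181.5) and the post top at (304,182). So the pointer has to turn clockwise to reach the tick.

```bash
cat > m.py <<'E'
from h import *
S=cv2.imread("pics/side0.png");T=cv2.imread("pics/top0.png")
def show(k,ps,pt,z):
    P,e=tri(ps,pt); Q=plane("top",pt,z); print(k,"tri",P.round(4),"gap",round(e,4),"top@z",Q.round(4),"side@z",plane("side",ps,z).round(4)); return P,Q
_,tk=show("tick",(280,181.5),(308.67,174.67),.086)
_,tp=show("tip",(284.6,178),(317.1,175.2),.086)
_,l1=show("lineL",(310.64,205.14),(313.33,219.17),.0205)
_,l2=show("lineR",(316.38,194.0),(341.58,212.11),.0205)
# handle top face: brighter blue in the top view
hsv=cv2.cvtColor(T,cv2.COLOR_BGR2HSV); reg=hsv[193:210,318:338]
print("V blue"); print(np.where((reg[...,0]>100)&(reg[...,0]<125)&(reg[...,1]>120),reg[...,2],0))
show("handle",(303.78,186.75),(327.07,200.53),.0575)
t=(l1+l2)/2; yv=l1-l2; yv[2]=0
ax=np.arctan2(yv[1],yv[0])-np.pi/2; print("target",t.round(4),"yaw from lines",np.degrees(ax),"span",np.linalg.norm(yv))
# grey disc fit in top view: dark knob / white pointer pixels
print("white",blobs(T,(0,0,120),(180,60,255),(310,155,330,180),1))
print("black",blobs(T,(0,0,0),(180,255,45),(305,150,335,185),5))
E
python3 m.py
```

```text
tick tri [ 0.6233 -0.1251  0.0874] gap 0.0002 top@z [ 0.6235 -0.1253  0.086 ] side@z [ 0.6248 -0.1271  0.086 ]
tip tri [ 0.6206 -0.147   0.0915] gap 0.0017 top@z [ 0.6225 -0.1472  0.086 ] side@z [ 0.6249 -0.1551  0.086 ]
lineL tri [ 0.5132 -0.1445  0.0239] gap 0.0003 top@z [ 0.5136 -0.1447  0.0205] side@z [ 0.5156 -0.149   0.0205]
lineR tri [ 0.5352 -0.2218  0.0197] gap 0.0016 top@z [ 0.5344 -0.222   0.0205] side@z [ 0.5354 -0.2203  0.0205]
V blue
[[  0   0   0   0   0   0   0   0   0   0   0   0   0   0   0   0   0   0
    0   0]
 [  0   0   0   0   0   0   0   0   0   0   0   0   0   0   0   0   0   0
    0   0]
 [  0   0   0   0   0   0   0   0   0   0   0   0   0   0   0   0   0   0
    0   0]
 [  0   0   0   0   0   0   0   0   0   0 111 113 105   0   0   0   0   0
    0   0]
 [  0   0   0   0   0   0 115 115 125 127 124 125 116   0   0   0   0   0
    0   0]
 [  0   0   0   0   0 123 128 129 129 125 126 124 120   0   0   0   0   0
    0   0]
 [  0   0   0   0   0 118 132 130 127 127 127 124 125 106   0   0   0   0
    0   0]
 [  0   0   0   0   0 105 131 129 127 129 126 126 127
[... 483 characters left out ...]
  0   0   0   0   0   0   0   0   0   0   0   0
    0   0]
 [  0   0   0   0   0   0   0   0   0   0   0   0   0   0   0   0   0   0
    0   0]
 [  0   0   0   0   0   0   0   0   0   0   0   0   0   0   0   0   0   0
    0   0]
 [  0   0   0   0   0   0   0   0   0   0   0   0   0   0   0   0   0   0
    0   0]]
handle tri [ 0.5603 -0.1761  0.0633] gap 0.0011 top@z [ 0.5606 -0.1771  0.0575] side@z [ 0.5656 -0.184   0.0575]
target [ 0.524  -0.1834  0.0205] yaw from lines 15.067289094783007 span 0.08005595183891669
white [(17, [319.47, 166.24], [319, 162, 2, 9]), (6, [317.5, 175.0], [317, 174, 2, 3])]
black [(40, [316.27, 164.98], [313, 156, 6, 18]), (27, [321.81, 163.52], [320, 156, 4, 18])]
```

```bash
cat > m2.py <<'E'
from h import *
T=cv2.imread("pics/top0.png");S=cv2.imread("pics/side0.png")
yaw=np.radians(15.07); X=np.array([np.cos(yaw),np.sin(yaw)]);Y=np.array([-X[1],X[0]]); t=np.array([.524,-.1834])
L=lambda P:(np.round([(P[:2]-t)@X*1e3,(P[:2]-t)@Y*1e3],1))
h=plane("top",(327.3,200.2),.085); print("handle top",h.round(4),L(h), "tri top", tri((304,182.5),(327.3,200.2)))
# box top-plane brightness: disc as distinct grey; contour of pixels that lie within the knob's neighbourhood
g=cv2.GaussianBlur(T,(3,3),0); hsv=cv2.cvtColor(g,cv2.COLOR_BGR2HSV)
print("box hsv",hsv[130:135,312:316].reshape(-1,3).mean(0),"disc hsv",hsv[170,330],hsv[163,307],hsv[176,325])
m=cv2.inRange(hsv,(120,0,0),(180,80,255)); m[:150]=0;m[184:]=0;m[:,:300]=0;m[:,338:]=0
n,l,st,c=cv2.connectedComponentsWithStats(m); i=1+st[1:,4].argmax(); k=(l==i).astype(np.uint8)
cs=max(cv2.findContours(k,cv2.RETR_EXTERNAL,cv2.CHAIN_APPROX_NONE)[0],key=len)
e=cv2.fitEllipse(cv2.convexHull(cs)); print("disc ellipse",e,st[i]); P=plane("top",e[0],.086); print("knob",P.round(4),L(P), "px size 84mm:",np.linalg.norm(proj("top",P+[0,.042,0])-proj("top",P-[0,.042,0])))
pts=[plane("top",p,.124) for p in((319.9,162),(319.5,166.2),(319,170))]
for p in pts: print("bar",p.round(4),L(p))
for k,p in(("tip",(317.3,175.1)),("tick",(308.67,174.67))):
    q=plane("top",p,.086); print(k,L(q),"dist",np.linalg.norm(q-P)*1e3,"world angle",np.degrees(np.arctan2(*(q-P)[1::-1])))
E
python3 m2.py
```

```text
handle top [ 0.5577 -0.1739  0.085 ] [35.   0.4] tri top (array([ 0.55875924, -0.17409181,  0.08138258]), np.float64(0.0013093217370017693))
box hsv [ 27.25  20.8  100.6 ] disc hsv [15 22 92] [15 22 92] [13 24 94]Traceback (most recent call last):
  File "m2.py", line 10, in <module>
    n,l,st,c=cv2.connectedComponentsWithStats(m); i=1+st[1:,4].argmax(); k=(l==i).astype(np.uint8)
                                                      ~~~~~~~~~~~~~~~^^
ValueError: attempt to get argmax of an empty sequence
```

```bash
sed -i 's/(120,0,0),(180,80,255)/(5,5,60),(20,255,110)/' m2.py; python3 m2.py
```

```text
handle top [ 0.5577 -0.1739  0.085 ] [35.   0.4] tri top (array([ 0.55875924, -0.17409181,  0.08138258]), np.float64(0.0013093217370017693))
box hsv [ 27.25  20.8  100.6 ] disc hsv [15 22 92] [15 22 92] [13 24 94]
disc ellipse ((317.9868469238281, 165.44134521484375), (31.219345092773438, 31.947383880615234), 59.289005279541016) [302 150  33  32 469]
knob [ 0.6484 -0.1493  0.086 ] [129.    0.5] px size 84mm: 32.2539217277327
bar [ 0.6485 -0.1498  0.124 ] [1.289e+02 1.000e-01]
bar [ 0.6377 -0.1488  0.124 ] [118.8   3.8]
bar [ 0.628  -0.1476  0.124 ] [109.7   7.5]
tip [104.7   8.8] dist 25.66798734427791 world angle 176.28342956752104
tick [111.2  30.3] dist 34.636540218354575 world angle 135.96017345917693
```

```bash
python3 -m jog '[[[4.36,-1.77,0],[0,0,0]],[[4.36,-1.77,0],[0,0,0]],[[4.36,-1.77,0],[0,0,0]],[[4.36,-1.77,0],[0,0,0]],[[4.36,-1.77,0],[0,0,0]],[[4.36,-1.77,0],[0,0,0]],[[4.36,-1.77,0],[0,0,0]],[[4.36,-1.77,0],[0,0,0]],[[4.36,-1.77,0],[0,0,0]],[[4.36,-1.77,0],[0,0,0]]]' 8.5
python3 -m jog '[[[4.36,-1.77,0],[0,0,0]],[[4.36,-1.77,0],[0,0,0]],[[0,0,0],[0,0,7.5]],[[0,0,0],[0,0,7.5]],[[0,0,0],[0,0,7.5]],[[0,0,0],[0,0,7.5]],[[0,0,0],[0,0,0]],[[0,0,0],[0,0,0]]]'
cat > go.py <<'E'
import sys
from h import *
from scipy.spatial.transform import Rotation as Ro
x,y,z,yaw=map(float,sys.argv[1:]); s=robot.sense(); w=s["tool_rot"]
R=Ro.from_quat([w[1],w[2],w[3],w[0]]); G=Ro.from_euler("ZX",[yaw,180],degrees=True)
print("t",s["t"],"pos",np.round(s["tool_pos"],4),"shift cm",(R.inv().apply(np.array([x,y,z])-s["tool_pos"])*100).round(2),"turn deg",np.degrees((R.inv()*G).as_rotvec()).round(2),"F",np.round(s["contact_force"],2),"q",np.round(s["joint_positions"],2),"w",round(s["grip_width"],4),s["finger_force"])
E
python3 go.py .649 -.1495 .278 -5
```

```text
t: 1.1
tool_pos: [0.5864, -0.2174, 0.4044]
tool_rot: [-0.0, 0.976, 0.219, -0.0]
contact_force: [0.8, -0.8, 0.3]
grip_width: 0.0848
finger_force: 0.0
t: 1.9
tool_pos: [0.6491, -0.1499, 0.4043]
tool_rot: [-0.0, 0.999, -0.04, -0.0]
contact_force: [-0.0, -0.4, 0.8]
grip_width: 0.0854
finger_force: 0.0
t 1.9 pos [ 0.6491 -0.1499  0.4043] shift cm [-1.000e-02 -4.000e-02  1.263e+01] turn deg [-0.01  0.04  0.45] F [-0.01 -0.35  0.83] q [-0.24  0.48  1.53  0.    1.13  1.41] w 0.0854 0.0
```

```bash
python3 -m jog '[[[0,0,3],[0,0,0]],[[0,0,3],[0,0,0]],[[0,0,3],[0,0,0]],[[0,0,2],[0,0,0]],[[0,0,1.6],[0,0,0]],[[0,0,0],[0,0,0]],[[0,0,0],[0,0,0]]]'
python3 -m jog '[[[0,0,0],[0,0,0]],[[0,0,0],[0,0,0]],[[0,0,0],[0,0,0]],[[0,0,0],[0,0,0]],[[0,0,0],[0,0,0]],[[0,0,0],[0,0,0]],[[0,0,0],[0,0,0]],[[0,0,0],[0,0,0]]]' 0
python3 go.py .649 -.1495 .278 -5
```

```text
t: 2.6
tool_pos: [0.6495, -0.15, 0.279]
tool_rot: [0.0, 0.999, -0.041, 0.0]
contact_force: [1.2, -0.8, -0.5]
grip_width: 0.085
finger_force: 0.0
t: 3.4
tool_pos: [0.6492, -0.1499, 0.2786]
tool_rot: [-0.0, 0.999, -0.041, -0.0]
contact_force: [-0.7, 1.1, 0.1]
grip_width: 0.0244
finger_force: 0.0
t 3.4 pos [ 0.6492 -0.1499  0.2786] shift cm [-0.03 -0.04  0.06] turn deg [-0.    0.01  0.25] F [-0.7   1.14  0.15] q [-0.24  0.63  1.6   0.    0.91  1.41] w 0.0244 0.0
```

```bash
python3 -m jog '[[[0,0,0],[0,0,0]],[[0,0,0],[0,0,0]],[[0,0,0],[0,0,0]],[[0,0,0],[0,0,0]],[[0,0,0],[0,0,0]]]'
python3 go.py .649 -.1495 .278 -5
```

```text
t: 3.9
tool_pos: [0.6492, -0.1499, 0.2786]
tool_rot: [0.0, 0.999, -0.041, -0.0]
contact_force: [-0.0, -1.0, -0.8]
grip_width: 0.0139
finger_force: 30.0
t 3.9 pos [ 0.6492 -0.1499  0.2786] shift cm [-0.03 -0.04  0.06] turn deg [0.   0.   0.26] F [-0.   -1.01 -0.8 ] q [-0.24  0.63  1.6  -0.    0.91  1.41] w 0.0139 29.995955228805542
```

```bash
python3 -m jog '[[[0,0,0],[0,0,6.5]],[[0,0,0],[0,0,6.5]],[[0,0,0],[0,0,6.5]],[[0,0,0],[0,0,6.5]],[[0,0,0],[0,0,6.5]],[[0,0,0],[0,0,6.5]],[[0,0,0],[0,0,0]],[[0,0,0],[0,0,0]],[[0,0,0],[0,0,0]]]'
python3 go.py .6492 -.1499 .2786 -43.8; python3 - <<'E'
from h import *
T=robot.read_camera("top"); cv2.imwrite("pics/top1.png",T); S=robot.read_camera("side"); 
f=lambda I,a,b,c,d,k:cv2.convertScaleAbs(cv2.resize(I[a:b,c:d],None,fx=k,fy=k,interpolation=cv2.INTER_CUBIC),alpha=1.5)
cv2.imwrite("pics/both1.png",np.hstack([f(T,140,200,290,350,6),f(S,155,215,260,320,6)]))
E
```

```text
t: 4.8
tool_pos: [0.6493, -0.1497, 0.2786]
tool_rot: [-0.0, 0.928, -0.372, 0.0]
contact_force: [1.8, 2.6, -0.5]
grip_width: 0.0137
finger_force: 30.0
t 4.8 pos [ 0.6493 -0.1497  0.2786] shift cm [0.01 0.03 0.  ] turn deg [-0.03  0.01  0.18] F [ 1.78  2.61 -0.47] q [-0.24  0.63  1.6   0.    0.91  2.09] w 0.0137 29.994662404060364
```

View pics/both1.png

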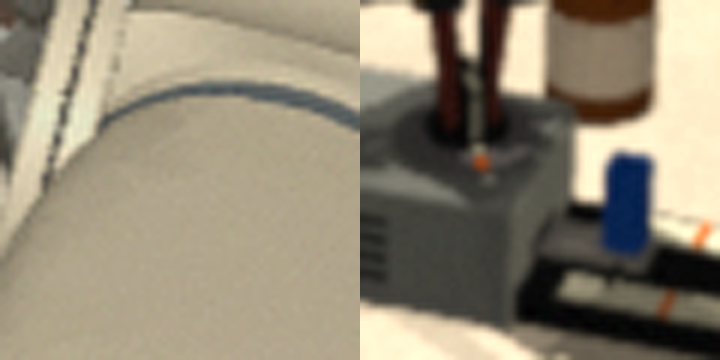

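The side view shows the white pointer running straight into the orange tick at crop (482,162). I'll release, lift, move aside and check from above.

```bash
python3 -m jog '[[[0,0,0],[0,0,0]],[[0,0,0],[0,0,0]],[[0,0,0],[0,0,0]],[[0,0,0],[0,0,0]],[[0,0,0],[0,0,0]],[[0,0,-2],[0,0,0]],[[0,0,-3],[0,0,0]],[[0,0,-4],[0,0,0]],[[0,0,-3],[0,0,0]]]' 6
python3 -m jog '[[[0,0,0],[0,0,-8.4]],[[0,0,0],[0,0,-8.4]],[[0,0,0],[0,0,-8.4]],[[0,0,0],[0,0,-8.4]],[[0,0,0],[0,0,-8.4]],[[0,0,0],[0,0,-8.4]],[[0,0,0],[0,0,-8.4]]]'
python3 -m jog '[[[-3.6,2.5,0],[0,0,0]],[[-3.6,2.5,0],[0,0,0]],[[-3.6,2.5,0],[0,0,0]],[[-3.6,2.5,0],[0,0,0]],[[-3.6,2.5,0],[0,0,0]],[[-3.6,2.5,0],[0,0,0]],[[-3.6,2.5,0],[0,0,0]],[[-3.6,2.5,0],[0,0,0]],[[0,0,0],[0,0,0]],[[0,0,0],[0,0,0]]]'
python3 - <<'E'
from h import *
T=robot.read_camera("top"); cv2.imwrite("pics/top2.png",T); S=robot.read_camera("side"); cv2.imwrite("pics/side2.png",S)
f=lambda I,a,b,c,d,k:cv2.convertScaleAbs(cv2.resize(I[a:b,c:d],None,fx=k,fy=k,interpolation=cv2.INTER_CUBIC),alpha=1.5)
cv2.imwrite("pics/both2.png",np.hstack([f(T,140,200,290,350,6),f(S,155,215,260,320,6)]))
print("orange",blobs(T,(5,90,80),(20,255,255),(290,140,350,230)),"blue",blobs(T,(100,120,50),(125,255,255),(310,190,340,215)))
print("white",blobs(T,(0,0,120),(180,60,255),(306,155,330,180),1))
E
python3 go.py .5580 -.1741 .35 15.07
```

```text
t: 5.8
tool_pos: [0.6494, -0.15, 0.4009]
tool_rot: [-0.0, 0.928, -0.373, 0.001]
contact_force: [0.7, -0.1, 0.5]
grip_width: 0.06
finger_force: 0.0
t: 6.5
tool_pos: [0.6492, -0.15, 0.3987]
tool_rot: [0.0, 0.991, 0.134, -0.0]
contact_force: [0.4, 0.4, -0.0]
grip_width: 0.0597
finger_force: 0.0
t: 7.5
tool_pos: [0.4225, -0.4184, 0.3987]
tool_rot: [-0.0, 0.992, 0.13, 0.0]
contact_force: [0.1, 0.5, -0.2]
grip_width: 0.0601
finger_force: 0.0
orange [(11, [308.55, 174.82], [307, 173, 4, 4]), (19, [341.58, 212.11], [338, 211, 9, 4]), (17, [313.29, 219.24], [310, 218, 8, 4])] blue [(73, [327.05, 200.49], [322, 196, 11, 10])]
white [(17, [316.35, 164.71], [314, 162, 6, 7]), (4, [311.0, 172.25], [310, 172, 3, 2])]
t 7.6 pos [ 0.4236 -0.4172  0.3986] shift cm [ 19.3  -19.98   4.87] turn deg [-0.02 -0.01  0.01] F [ 0.5  -0.4   0.49] q [-0.8   0.39  1.7   0.    1.05  0.51] w 0.0599 0.0
```

View pics/both2.png

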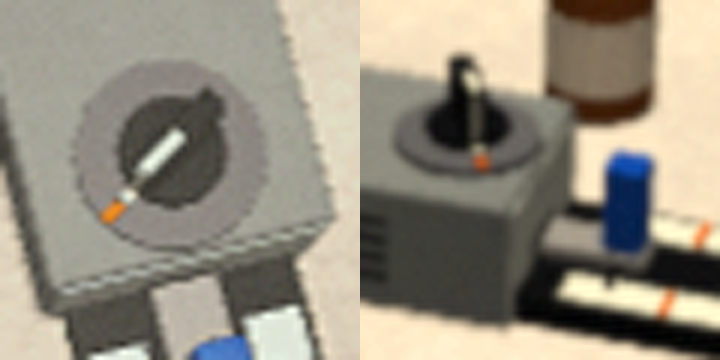

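From above, the pointer's inner end, its tip and the tick lie on one line (crop (175,135)→(130,195)→(112,212)), so the focus is set. Now the shutter handle.

```bash
python3 -m jog '[[[3.2,-3.33,0],[0,0,0]],[[3.2,-3.33,0],[0,0,0]],[[3.2,-3.33,0],[0,0,0]],[[3.2,-3.33,0],[0,0,0]],[[3.2,-3.33,0],[0,0,0]],[[3.2,-3.33,0],[0,0,0]],[[0,0,0],[0,0,0]],[[0,0,0],[0,0,0]]]'
python3 go.py .5580 -.1741 .231 15.07
```

```text
t: 8.4
tool_pos: [0.5572, -0.1728, 0.3986]
tool_rot: [0.0, 0.991, 0.133, -0.0]
contact_force: [-0.2, 0.7, 0.6]
grip_width: 0.06
finger_force: 0.0
t 8.4 pos [ 0.5572 -0.1728  0.3986] shift cm [ 0.05  0.14 16.76] turn deg [0.   0.02 0.25] F [-0.21  0.68  0.55] q [-0.32  0.37  1.73 -0.    1.04  0.98] w 0.06 0.0
```

```bash
python3 -m jog '[[[0.05,0.14,3],[0,0,0]],[[0,0,3],[0,0,0]],[[0,0,3],[0,0,0]],[[0,0,3],[0,0,0]],[[0,0,2.7],[0,0,0]],[[0,0,2],[0,0,0]],[[0,0,0],[0,0,0]],[[0,0,0],[0,0,0]]]'
python3 -m jog '[[[0,0,0],[0,0,0]],[[0,0,0],[0,0,0]],[[0,0,0],[0,0,0]],[[0,0,0],[0,0,0]],[[0,0,0],[0,0,0]],[[0,0,0],[0,0,0]],[[0,0,0],[0,0,0]],[[0,0,0],[0,0,0]],[[0,0,0],[0,0,0]]]' 0
python3 go.py .5580 -.1741 .231 15.07
```

```text
t: 9.2
tool_pos: [0.5572, -0.177, 0.2318]
tool_rot: [-0.0, 0.991, 0.131, -0.0]
contact_force: [0.2, 1.1, 0.3]
grip_width: 0.06
finger_force: 0.0
t: 10.1
tool_pos: [0.5574, -0.1755, 0.2321]
tool_rot: [-0.0, 0.991, 0.131, -0.0]
contact_force: [-1.1, 5.3, 5.2]
grip_width: 0.0238
finger_force: 30.0
t 10.1 pos [ 0.5574 -0.1755  0.2321] shift cm [ 0.09 -0.12  0.11] turn deg [-0.06  0.    0.01] F [-1.12  5.25  5.22] q [-0.33  0.61  1.81  0.    0.72  0.98] w 0.0238 29.98822510242462
```

```bash
python3 -m jog '[[[-0.6,-0.1,0],[0,0,0]],[[-0.7,0,0],[0,0,0]],[[-0.7,0,0],[0,0,0]],[[-0.7,0,0],[0,0,0]],[[-0.7,0,0],[0,0,0]],[[0,0,0],[0,0,0]],[[0,0,0],[0,0,0]],[[0,0,0],[0,0,0]]]'
python3 go.py .5242 -.1832 .231 15.07; python3 - <<'E'
from h import *
T=robot.read_camera("top"); S=robot.read_camera("side"); cv2.imwrite("pics/top3.png",T); cv2.imwrite("pics/side3.png",S)
f=lambda I,a,b,c,d,k:cv2.convertScaleAbs(cv2.resize(I[a:b,c:d],None,fx=k,fy=k,interpolation=cv2.INTER_CUBIC),alpha=1.5)
cv2.imwrite("pics/both3.png",np.hstack([f(T,180,240,296,356,6),f(S,165,225,277,347,6)]))
print("blue",blobs(S,(100,120,50),(125,255,255),(285,165,345,225)),"orange",blobs(S,(5,90,80),(20,255,255),(260,160,345,225)))
E
```

```text
t: 10.9
tool_pos: [0.525, -0.184, 0.2321]
tool_rot: [0.0, 0.991, 0.131, 0.001]
contact_force: [5.6, 4.1, -0.3]
grip_width: 0.0242
finger_force: 30.0
t 10.9 pos [ 0.525  -0.184   0.2321] shift cm [-0.05 -0.1   0.11] turn deg [ 0.04 -0.13 -0.02] F [ 5.6   4.06 -0.35] q [-0.36  0.58  1.88  0.    0.69  0.95] w 0.0242 29.98879373073578
blue [(10, [312.3, 196.8], [310, 196, 6, 3])] orange [(6, [280.0, 181.5], [279, 181, 3, 2])]
```

View pics/both3.png

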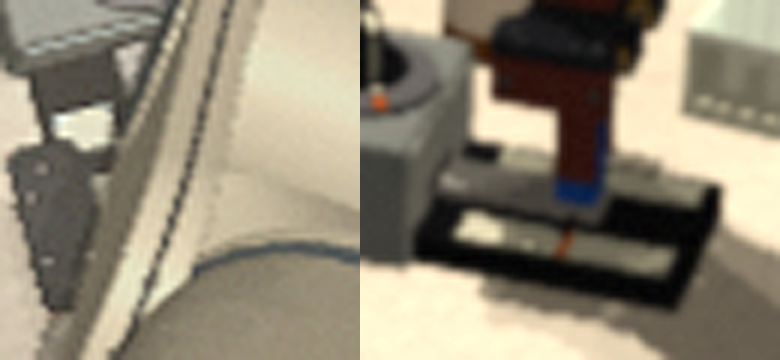

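The side view shows the black pointer at crop (570,222), almost in line with the near orange line at (562,255)→(570,232). I'll work out the remaining offset numerically.

```bash
python3 - <<'E'
from h import *
A=cv2.imread("pics/side0.png");B=cv2.imread("pics/side3.png")
X=np.array([.9656,.26,0]);Y=np.array([-.26,.9656,0]);t=np.array([.524,-.1834,0])
for z in(.022,.025,.03):
  for d in(35,5,0,-5): print(z,d,[proj("side",t+d*1e-3*X+y*Y+[0,0,z]).round(1).tolist() for y in(.018,.022,.04)])
ga,gb=[cv2.cvtColor(i,cv2.COLOR_BGR2GRAY) for i in(A,B)]
print(ga[198:206,295:309]);print(gb[198:212,303:321])
hb=cv2.cvtColor(B,cv2.COLOR_BGR2HSV); print((hb[200:210,303:321,1]))
E
```

```text
0.022 35 [[302.4, 200.2], [302.0, 200.8], [300.5, 203.6]]
0.022 5 [[310.9, 201.9], [310.6, 202.5], [309.1, 205.2]]
0.022 0 [[312.3, 202.1], [312.0, 202.7], [310.5, 205.5]]
0.022 -5 [[313.8, 202.4], [313.4, 203.0], [312.0, 205.8]]
0.025 35 [[302.4, 199.5], [302.0, 200.1], [300.5, 202.8]]
0.025 5 [[310.9, 201.1], [310.6, 201.7], [309.1, 204.5]]
0.025 0 [[312.4, 201.4], [312.0, 202.0], [310.6, 204.8]]
0.025 -5 [[313.8, 201.6], [313.5, 202.3], [312.0, 205.0]]
0.03 35 [[302.4, 198.2], [302.1, 198.9], [300.5, 201.6]]
0.03 5 [[311.0, 199.9], [310.7, 200.5], [309.2, 203.2]]
0.03 0 [[312.4, 200.1], [312.1, 200.7], [310.6, 203.5]]
0.03 -5 [[313.9, 200.4], [313.5, 201.0], [312.1, 203.8]]
[[ 30  32  35  38  42  46  46  49  55  53  56  60  51  29]
 [ 26  27  28  26  28  29  28  26  31  40  46  46  36  18]
 [ 85  86  77  58  45  33  18  20  24  26  29  29  22  12]
 [136 139 134 125 117  86  40  58  67  50  40  32  26  20]
 [155 157 156 156 152 118  71 102 128 121 118 104  88  71]
 [155 158 159 159 158 142 127 141 155 156 155 148 139 131]
 [119 134 148 153 154 154 154 155 158 159 159 157 157 156]
 
[... 908 characters left out ...]
 33  30  40  20  36  51]
 [ 54  55  38  43  27  35  39  34  41  35  32  39  47  34  35  28   0   0]
 [ 55  56  58  54  50  48  36  48  85  68  38  44  29  33  64  43  64  43]
 [ 57  56  57  56  52  56  57  64 191 124  66  49  58  57  39  70  32  64]
 [ 57  56  54  56  59  57  57  93 172 120  63  53  57  58  60  57  49  61]
 [ 55  58  55  54  55  52  76 128 162  98  62  59  56  54  53  56  59  57]
 [ 61  55  57  59  55  61  98 169 136  77  56  59  55  56  56  55  53  56]
 [ 34  44  51  50  62  65 113 164 109  61  54  57  54  56  56  56  55  56]
 [ 64  85  28  28  20  36 121 137 102  56  54  57  53  57  50  53  55  56]
 [ 51  64  43  51  51   0  43  96  77  59  34  48  55  51  58  56  54  56]]
```

The top-based and side-based estimates agree that about 1.5–2 mm of travel is missing, so I'll draw it out a little further.

```bash
python3 -m jog '[[[-0.15,0,0],[0,0,0]],[[0,0,0],[0,0,0]],[[0,0,0],[0,0,0]],[[0,0,0],[0,0,0]],[[0,0,0],[0,0,0]],[[0,0,0],[0,0,0]],[[0,0,0],[0,0,0]],[[0,0,0],[0,0,0]]]'
python3 go.py .5240 -.1834 .231 15.07; python3 - <<'E'
from h import *
S=robot.read_camera("side"); cv2.imwrite("pics/side4.png",S)
print(cv2.cvtColor(S,cv2.COLOR_BGR2GRAY)[200:207,305:319]); print(cv2.cvtColor(S,cv2.COLOR_BGR2HSV)[202:209,305:319,1])
cv2.imwrite("pics/s4.png",cv2.convertScaleAbs(cv2.resize(S[165:225,267:347],None,fx=8,fy=8,interpolation=cv2.INTER_CUBIC),alpha=2))
E
```

```text
t: 11.8
tool_pos: [0.5236, -0.1844, 0.2321]
tool_rot: [0.0, 0.991, 0.131, 0.001]
contact_force: [5.8, 4.1, -0.6]
grip_width: 0.0239
finger_force: 30.0
t 11.8 pos [ 0.5236 -0.1844  0.2321] shift cm [ 0.06 -0.09  0.11] turn deg [ 0.05 -0.14 -0.01] F [ 5.78  4.14 -0.56] q [-0.36  0.58  1.88  0.    0.68  0.95] w 0.0239 29.98863458633423
[[30 30 31 37 40 43 40 36 39 43 43 43 35 20]
 [19 17 17 22 26 28 25 21 28 38 39 39 26 10]
 [50 45 38 30 22 16 10  9 17 23 25 24 15  7]
 [67 65 61 57 50 38 21 28 31 25 21 18 14 10]
 [73 70 70 69 66 53 38 50 57 54 51 50 45 38]
 [88 71 69 71 66 55 50 62 68 68 69 69 65 62]
 [73 61 66 69 60 51 56 66 70 70 71 69 69 69]]
[[ 53  54  51  56  64  57  70  26  43  53  29  39  32  36]
 [ 57  56  56  55  58  62 132 105  68  59  46  28  64   0]
 [ 53  55  55  59  58  92 165 109  62  54  57  58  54  57]
 [ 52  54  56  54  73 131 160 100  59  53  53  59  53  59]
 [ 56  56  58  62 103 164 133  77  59  55  52  56  56  56]
 [ 58  57  64  65 110 164 109  61  57  57  57  53  56  56]
 [ 73  46  46  85  94 141  92  62  55  61  54  53  53  57]]
```

View pics/s4.png

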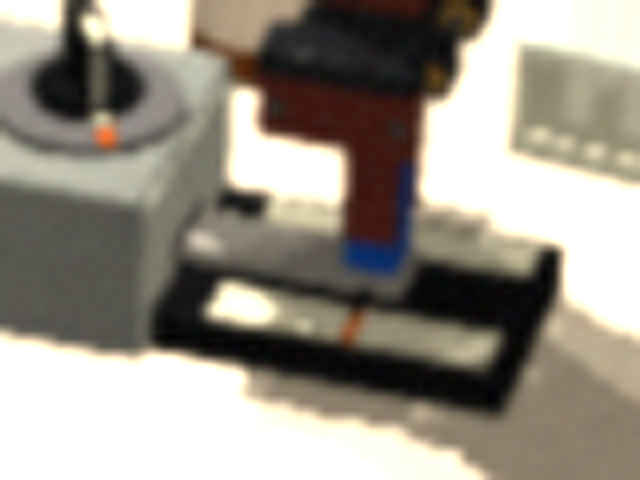

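The black pointer at crop (358,298) runs straight into the orange line at (352,325), the focus pointer still meets its tick, and the grip is at 30 N. I'm handing in.

```bash
python3 -c "
from workcell import robot
print(robot.close_job())"
```

```text
the job is handed in; nothing more can be done
None
```

The job is handed in, with no verdict returned: at the last check the focus pointer stood at the orange tick and the gripper held the shutter at the orange lines with 30 N.

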